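# Move the polishing cones to the other rack in reverse order

## Task

Move the four coloured polishing cones from the wooden rack to the spindles of the empty grey rack in reverse order: as the robot sees it, the cone that is leftmost on the wooden rack goes on the rightmost spindle of the grey rack, the next one on the spindle beside it, and so on. Every cone must end fully home on its spindle, upright with its underside on the collar, and be let go; leave the jar of teal beads standing where it is.

Things in the scene. Friction and masses are not known exactly. Their poses are not given: they have to be found in the camera images.
- cone_red: Loose red polishing cone, 76 mm high, about 80 g: red skirt 46 mm high (48 mm across below, 34 above), on it an aluminium hub 24 mm across, 30 mm high, to grasp from above, with a red disc on top. Tapered blind bore from below, 28 mm across at the mouth, 15 at its end, 40 deep, slips over a spindle. Origin: centre of the underside, z up.
- cone_blue: Loose blue polishing cone, 76 mm high, about 80 g: blue skirt 46 mm high (48 mm across below, 34 above), on it an aluminium hub 24 mm across, 30 mm high, to grasp from above, with a blue disc on top. Tapered blind bore from below, 28 mm across at the mouth, 15 at its end, 40 deep, slips over a spindle. Origin: centre of the underside, z up.
- cone_yellow: Loose yellow polishing cone, 76 mm high, about 80 g: yellow skirt 46 mm high (48 mm across below, 34 above), on it an aluminium hub 24 mm across, 30 mm high, to grasp from above, with a yellow disc on top. Tapered blind bore from below, 28 mm across at the mouth, 15 at its end, 40 deep, slips over a spindle. Origin: centre of the underside, z up.
- cone_black: Loose black polishing cone, 76 mm high, about 80 g: black skirt 46 mm high (48 mm across below, 34 above), on it an aluminium hub 24 mm across, 30 mm high, to grasp from above, with a black disc on top. Tapered blind bore from below, 28 mm across at the mouth, 15 at its end, 40 deep, slips over a spindle. Origin: centre of the underside, z up.
- spindle_red: Fixed spindle of the wooden rack (18 mm high, 66 x 288) under the red cone at the start: red collar 56 mm across, 6 thick; tapered steel post on it 36 mm high, 24 across to 10. Origin: centre of the collar's underside, on the rack; cones rest 6 mm above it. Spindles are 70 mm apart in a row along their y axis (to the robot's left within 0.3 rad), in any order.
- spindle_blue: Fixed spindle of the wooden rack (18 mm high, 66 x 288) under the blue cone at the start: blue collar 56 mm across, 6 thick; tapered steel post on it 36 mm high, 24 across to 10. Origin: centre of the collar's underside, on the rack; cones rest 6 mm above it. Spindles are 70 mm apart in a row along their y axis (to the robot's left within 0.3 rad), in any order.
- spindle_yellow: Fixed spindle of the wooden rack (18 mm high, 66 x 288) under the yellow cone at the start: yellow collar 56 mm across, 6 thick; tapered steel post on it 36 mm high, 24 across to 10. Origin: centre of the collar's underside, on the rack; cones rest 6 mm above it. Spindles are 70 mm apart in a row along their y axis (to the robot's left within 0.3 rad), in any order.
- spindle_black: Fixed spindle of the wooden rack (18 mm high, 66 x 288) under the black cone at the start: black collar 56 mm across, 6 thick; tapered steel post on it 36 mm high, 24 across to 10. Origin: centre of the collar's underside, on the rack; cones rest 6 mm above it. Spindles are 70 mm apart in a row along their y axis (to the robot's left within 0.3 rad), in any order.
- grey_rack: Fixed grey rack, 66 x 288 mm, 18 high, at first empty; origin: centre of its underside. y runs along the row, to the robot's left within 0.3 rad. Spindles at y = -105, -35, 35, 105 mm, x = 0: aluminium collar 56 mm across, 6 thick; steel post 36 mm high on it, 24 across to 10. A cone fully home rests on the collar, 24 mm above the origin, with 2 mm of play.
- teal_jar: Loose glass jar of teal beads with a black cap, 44 mm across, 48 mm high, standing behind the racks; not to be disturbed. Origin: centre of its underside.

How it is judged:
At the end, for the whole second after the job is handed in: Cones released and at rest on the grey rack, reversed: the nth from the left on the wooden rack is on the nth spindle from the right; within 5 mm of the spindle's axis in x and y, underside within 3 mm of the collar's top, tilt under 0.08 rad (x of cone_red in the frame of grey_rack between -0.005 and 0.005 m and z of cone_red in the frame of grey_rack between 0.021 and 0.027 m and angle between each of cone_red, cone_blue, cone_yellow, cone_black's own z axis and vertical below 0.08 rad and linear speed of each of cone_red, cone_blue, cone_yellow, cone_black below 0.02 m/s and contact force between each of cone_red, cone_blue, cone_yellow, cone_black and the fingers below 0.05 N and ((y of each of spindle_blue, spindle_yellow, spindle_black in the frame of spindle_red below 0 m and y of cone_red in the frame of grey_rack between -0.11 and -0.1 m) or (y of spindle_blue in the frame of spindle_red above 0 m and y of each of spindle_yellow, spindle_black in the frame of spindle_red below 0 m and y of cone_red in the frame of grey_rack between -0.04 and -0.03 m) or (y of each of spindle_blue, spindle_black in the frame of spindle_red below 0 m and y of spindle_yellow in the frame of spindle_red above 0 m and y of cone_red in the frame of grey_rack between -0.04 and -0.03 m) or (y of each of spindle_blue, spindle_yellow in the frame of spindle_red below 0 m and y of spindle_black in the frame of spindle_red above 0 m and y of cone_red in the frame of grey_rack between -0.04 and -0.03 m) or (y of each of spindle_blue, spindle_yellow in the frame of spindle_red above 0 m and y of spindle_black in the frame of spindle_red below 0 m and y of cone_red in the frame of grey_rack between 0.03 and 0.04 m) or (y of each of spindle_blue, spindle_black in the frame of spindle_red above 0 m and y of spindle_yellow in the frame of spindle_red below 0 m and y of cone_red in the frame of grey_rack between 0.03 and 0.04 m) or (y of spindle_blue in the frame of spindle_red below 0 m and y of each of spindle_yellow, spindle_black in the frame of spindle_red above 0 m and y of cone_red in the frame of grey_rack between 0.03 and 0.04 m) or (y of each of spindle_blue, spindle_yellow, spindle_black in the frame of spindle_red above 0 m and y of cone_red in the frame of grey_rack between 0.1 and 0.11 m)) and x of cone_blue in the frame of grey_rack between -0.005 and 0.005 m and z of cone_blue in the frame of grey_rack between 0.021 and 0.027 m and ((y of each of spindle_red, spindle_yellow, spindle_black in the frame of spindle_blue below 0 m and y of cone_blue in the frame of grey_rack between -0.11 and -0.1 m) or (y of spindle_red in the frame of spindle_blue above 0 m and y of each of spindle_yellow, spindle_black in the frame of spindle_blue below 0 m and y of cone_blue in the frame of grey_rack between -0.04 and -0.03 m) or (y of each of spindle_red, spindle_black in the frame of spindle_blue below 0 m and y of spindle_yellow in the frame of spindle_blue above 0 m and y of cone_blue in the frame of grey_rack between -0.04 and -0.03 m) or (y of each of spindle_red, spindle_yellow in the frame of spindle_blue below 0 m and y of spindle_black in the frame of spindle_blue above 0 m and y of cone_blue in the frame of grey_rack between -0.04 and -0.03 m) or (y of each of spindle_red, spindle_yellow in the frame of spindle_blue above 0 m and y of spindle_black in the frame of spindle_blue below 0 m and y of cone_blue in the frame of grey_rack between 0.03 and 0.04 m) or (y of each of spindle_red, spindle_black in the frame of spindle_blue above 0 m and y of spindle_yellow in the frame of spindle_blue below 0 m and y of cone_blue in the frame of grey_rack between 0.03 and 0.04 m) or (y of spindle_red in the frame of spindle_blue below 0 m and y of each of spindle_yellow, spindle_black in the frame of spindle_blue above 0 m and y of cone_blue in the frame of grey_rack between 0.03 and 0.04 m) or (y of each of spindle_red, spindle_yellow, spindle_black in the frame of spindle_blue above 0 m and y of cone_blue in the frame of grey_rack between 0.1 and 0.11 m)) and x of cone_yellow in the frame of grey_rack between -0.005 and 0.005 m and z of cone_yellow in the frame of grey_rack between 0.021 and 0.027 m and ((y of each of spindle_red, spindle_blue, spindle_black in the frame of spindle_yellow below 0 m and y of cone_yellow in the frame of grey_rack between -0.11 and -0.1 m) or (y of spindle_red in the frame of spindle_yellow above 0 m and y of each of spindle_blue, spindle_black in the frame of spindle_yellow below 0 m and y of cone_yellow in the frame of grey_rack between -0.04 and -0.03 m) or (y of each of spindle_red, spindle_black in the frame of spindle_yellow below 0 m and y of spindle_blue in the frame of spindle_yellow above 0 m and y of cone_yellow in the frame of grey_rack between -0.04 and -0.03 m) or (y of each of spindle_red, spindle_blue in the frame of spindle_yellow below 0 m and y of spindle_black in the frame of spindle_yellow above 0 m and y of cone_yellow in the frame of grey_rack between -0.04 and -0.03 m) or (y of each of spindle_red, spindle_blue in the frame of spindle_yellow above 0 m and y of spindle_black in the frame of spindle_yellow below 0 m and y of cone_yellow in the frame of grey_rack between 0.03 and 0.04 m) or (y of each of spindle_red, spindle_black in the frame of spindle_yellow above 0 m and y of spindle_blue in the frame of spindle_yellow below 0 m and y of cone_yellow in the frame of grey_rack between 0.03 and 0.04 m) or (y of spindle_red in the frame of spindle_yellow below 0 m and y of each of spindle_blue, spindle_black in the frame of spindle_yellow above 0 m and y of cone_yellow in the frame of grey_rack between 0.03 and 0.04 m) or (y of each of spindle_red, spindle_blue, spindle_black in the frame of spindle_yellow above 0 m and y of cone_yellow in the frame of grey_rack between 0.1 and 0.11 m)) and x of cone_black in the frame of grey_rack between -0.005 and 0.005 m and z of cone_black in the frame of grey_rack between 0.021 and 0.027 m and ((y of each of spindle_red, spindle_blue, spindle_yellow in the frame of spindle_black below 0 m and y of cone_black in the frame of grey_rack between -0.11 and -0.1 m) or (y of spindle_red in the frame of spindle_black above 0 m and y of each of spindle_blue, spindle_yellow in the frame of spindle_black below 0 m and y of cone_black in the frame of grey_rack between -0.04 and -0.03 m) or (y of each of spindle_red, spindle_yellow in the frame of spindle_black below 0 m and y of spindle_blue in the frame of spindle_black above 0 m and y of cone_black in the frame of grey_rack between -0.04 and -0.03 m) or (y of each of spindle_red, spindle_blue in the frame of spindle_black below 0 m and y of spindle_yellow in the frame of spindle_black above 0 m and y of cone_black in the frame of grey_rack between -0.04 and -0.03 m) or (y of each of spindle_red, spindle_blue in the frame of spindle_black above 0 m and y of spindle_yellow in the frame of spindle_black below 0 m and y of cone_black in the frame of grey_rack between 0.03 and 0.04 m) or (y of each of spindle_red, spindle_yellow in the frame of spindle_black above 0 m and y of spindle_blue in the frame of spindle_black below 0 m and y of cone_black in the frame of grey_rack between 0.03 and 0.04 m) or (y of spindle_red in the frame of spindle_black below 0 m and y of each of spindle_blue, spindle_yellow in the frame of spindle_black above 0 m and y of cone_black in the frame of grey_rack between 0.03 and 0.04 m) or (y of each of spindle_red, spindle_blue, spindle_yellow in the frame of spindle_black above 0 m and y of cone_black in the frame of grey_rack between 0.1 and 0.11 m))); the robot touches nothing.
It fails at once if the jar of teal beads is moved over 30 mm or tilted over 0.3 rad (distance of teal_jar from where it was at the start of the episode above 0.03 m or angle between teal_jar's own z axis and vertical above 0.3 rad).
It also fails if it takes over 112 s, if anything falls off the work surface, if the arm or the gripper's body presses on something with over 40 N, if the wrist force passes 120 N, or if a joint passes its speed limit or range.

## Robot

A 6-joint arm with a two-finger parallel gripper is mounted at the origin on a cart in front of the work surface, level with it; the furniture and walls round the work are solid. World frame = base frame: x ahead of the robot, y to its left, z up, the work surface at z = 0. Lengths are in m, angles in rad, forces in N, time in s.
With the tool pointing down it reaches from about 0.35 to 0.775 m from the base axis. Payload 5.5 kg.
Tool frame: the origin (TCP) lies at the very end of the fingers, on their centre line; the grasp point (between the pads) lies 19 mm behind it; z points along the fingers, y is the line along which they close (so a half turn about z gives the same grasp; the last joint's range is limited). The gripper opens to 85 mm and grips with 20 to 120 N. Pads are 22 mm wide; open, the fingers measure 114 mm over their backs; the gripper's body (76 mm by 85 mm) begins 54 mm behind the grasp point. The pads swing forward as they close: fully open they stand 13 mm farther back than shut.
Start: joints at [-1.476, 0.313, 0.046, 1.304, 0, 1.431], TCP at [0.134, -0.559, 0.231] pointing down, gripper open.
Joint ranges: [-2.76, 2.76], [-0.86, 1.69], [-1.03, 1.26], [-2.2, 2.34], [-1.47, 1.5], [-3.14, 3.14]. Speed limits (rad/s): [2.57, 2.57, 3.14, 3.14, 3.14, 3.14].

## Interface

Orientations are given as a unit quaternion [w, x, y, z].
In Python, from workcell import get_state, read_camera, hand_in gives the robot as it stands.
- The arm moves only by the tool send_rows, never from a script. Its argument "increments" is a list of rows, each an object of numbers: "dx", "dy", "dz": the shift along the world's x, y, z in units of 25 mm (1.0 is 25 mm); "roll": the turn about the world's z in units of 8 degrees (1.0 is 8 degrees); "claw": the opening, from -1 (shut) to 1 (fully open). In form: [{"dx": .., "dy": .., "dz": .., "roll": .., "claw": ..}, ...]. A call has exactly 5 rows; each row is the pose to reach, as a shift and turn from the pose commanded when the call began; what a row does not reach only later rows make up. A row lasts 1/8 s, in which the tool goes at most 62.5 mm and 10.7 degrees, less where a joint would pass 70% of its speed; a pose out of reach is approached as far as the arm can. A call with a gripper value outside its range is refused whole. The fingers move at their own pace and stop on an object; "grip_force" is the grip in N (left out, the last holds). Time passes only in rows, so rows that repeat a pose let the fingers close, or fill a call up. It gives the time, the measured TCP pose, the force, the opening and the grip force at its end, in the units of the state.
- get_state(): the state, without advancing time (a new reading comes with each control period).
- read_camera(name): name is "side" or "top" or "wrist"; returns a dict with "image" (400x640x3 uint8, blue, green, red), "fx", "fy", "cx", "cy" (pixels), "world_to_cam" (4x4, takes a point from world to camera coordinates). Camera axes: x right, y up, looking along -z (the intrinsics and any distortion apply to the point x, -y, -z); pixel columns grow to the right and rows downward; lengths in m; the calibration is good to about 2 mm. The wrist camera is an equidistant fisheye: a pixel r from the principal point sees the ray r / f radians off the axis. A picture is of the moment at which its call begins. There is no depth.
- hand_in(): hands the job in; it is judged then, once.
The state is a dict: "clock": time; "joint_pos": joint angles; "qvel": joint speeds; "tau": joint torques, N m; "tcp_pos": TCP position; "orientation": TCP orientation; "wrist_force": force on the tool from outside, world axes, zero at the start; "ft_torque": the same for the moment, N m; "finger_gap": finger opening in m; "grip_force": force on a finger pad.
Only numpy, scipy, OpenCV 4.12 (cv2) and the standard library are available. Lean on these libraries where they do the work, as an engineer would, in place of code of your own. Each camera call takes 0.05 s, during which the arm holds its last target. There are 200 camera calls.

## Working session

There is one attempt and no reset: what is moved stays moved. The work goes in short steps, Python scripts to look and compute and a tool call to move; the robot and the scene stay as the last step left them, time stands still between calls to the robot, and variables do not carry over. Pictures are saved under pics/ and viewed, at most 14 in all, crops included, and the job is handed in when it is done.

Besides the shell and the picture viewer there is one more tool, called after "Request:" as name(argument=value, ...), one argument or row to a line, values as JSON. send_rows: Moves the arm, as the interface text tells. Its arguments: {"type":"object","properties":{"increments":{"type":"array","items":{"type":"object","properties":{"dx":{"type":"number"},"dy":{"type":"number"},"dz":{"type":"number"},"roll":{"type":"number"},"claw":{"type":"number"}}}},"grip_force":{"type":"number"}},"required":["increments"]}

```bash
mkdir -p pics; cat > h.py <<'E'
import numpy as np, cv2
from workcell import get_state, read_camera
def ray(c,u,v):
    T=np.array(c["world_to_cam"]); R=T[:3,:3]; o=-R.T@T[:3,3]
    d=R.T@np.array([(u-c["cx"])/c["fx"],-(v-c["cy"])/c["fy"],-1.0]); return o,d
def onplane(c,u,v,z):
    o,d=ray(c,u,v); return o+d*(z-o[2])/d[2]
E
python3 - <<'E'
from h import *
s=get_state(); print(s)
for n in("top","side"):
    c=read_camera(n); cv2.imwrite(f"pics/{n}0.png",c["image"]); print(n,[c[k] for k in("fx","fy","cx","cy")],np.round(c["world_to_cam"],3).tolist(), [k for k in c])
E
```

```text
{'clock': 0.0, 'joint_pos': array([-1.47559754e+00,  3.14025304e-01,  4.49563323e-02,  1.30361014e+00,
        9.98962253e-06,  1.43119853e+00]), 'qvel': array([ 0.00094953,  0.00034636, -0.0007081 ,  0.00013474,  0.00095426,
        0.00098283]), 'tau': array([ 1.02798463e-04, -4.80629146e+01,  2.98533565e+01,  1.93198869e-02,
       -1.71848947e-04, -4.10501627e-06]), 'tcp_pos': array([ 0.13371527, -0.55869522,  0.23038546]), 'orientation': array([-9.41048030e-04,  9.93116292e-01,  1.17128753e-01,  2.58902718e-05]), 'wrist_force': array([ 0.74941092, -0.22722234,  0.74014876]), 'ft_torque': array([-0.01795774,  0.01550873, -0.01281984]), 'grip_force': 0.0, 'finger_gap': 0.08559459148088776}
top [485.06109915368455, 485.06109915368455, 322.4973336982665, 202.44339356184852] [[-0.015, -1.0, -0.001, -0.001], [0.98, -0.015, 0.199, -0.558], [-0.199, 0.002, 0.98, -1.244], [0.0, 0.0, 0.0, 1.0]] ['image', 'fx', 'fy', 'cx', 'cy', 'world_to_cam']
side [376.58517383014515, 376.58517383014515, 319.6919678935478, 198.86499332465183] [[-0.844, -0.536, 0.008, 0.481], [0.361, -0.558, 0.747, -0.271], [-0.396, 0.634, 0.665, -0.668], [0.0, 0.0, 0.0, 1.0]] ['image', 'fx', 'fy', 'cx', 'cy', 'world_to_cam']
```

View pics/top0.png

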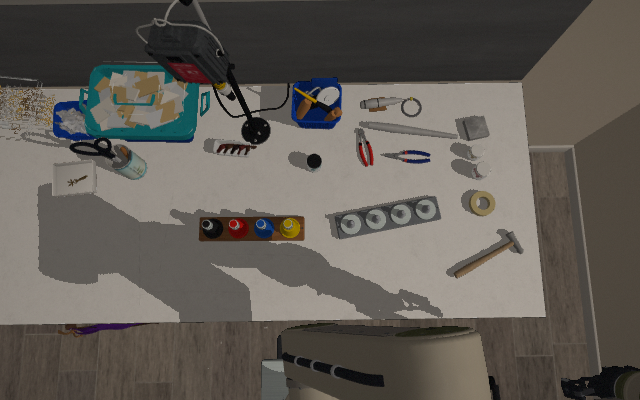

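View pics/side0.png

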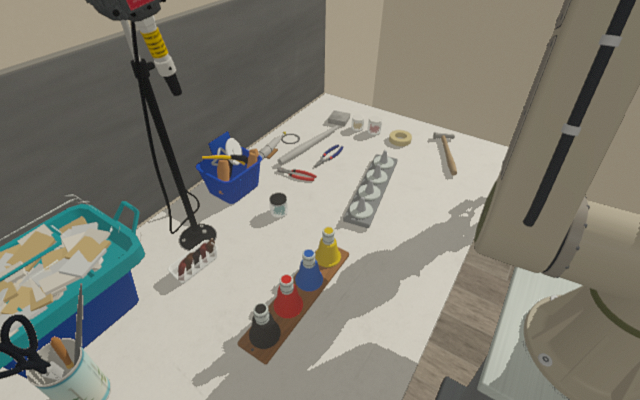

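The top view shows the wooden rack (200–305, 215–241), left to right black, red, blue, yellow. The grey rack is at (330–440, 197–238) and the jar at (314, 161). The side view agrees.

```bash
python3 - <<'E'
from h import *
a=cv2.imread("pics/top0.png"); b=cv2.imread("pics/side0.png")
A=cv2.resize(a[188:250,192:312],(720,372),interpolation=cv2.INTER_CUBIC)
B=cv2.resize(a[190:244,325:445],(720,324)[:2],interpolation=cv2.INTER_CUBIC)[:224]
cv2.imwrite("pics/c0.png",np.vstack([A,B]))
A=cv2.resize(b[220:365,235:355],(480,580),interpolation=cv2.INTER_CUBIC)
B=cv2.resize(b[145:230,335:400],(320,418),interpolation=cv2.INTER_CUBIC)
cv2.imwrite("pics/c1.png",np.hstack([A,np.vstack([B,np.zeros((162,320,3),np.uint8)])]))
E
```

```text
(no output)
```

View pics/c0.png

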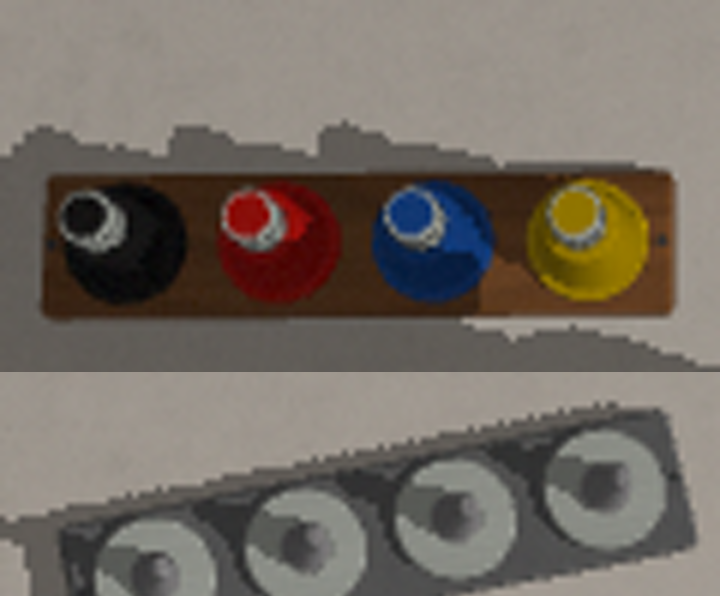

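View pics/c1.png

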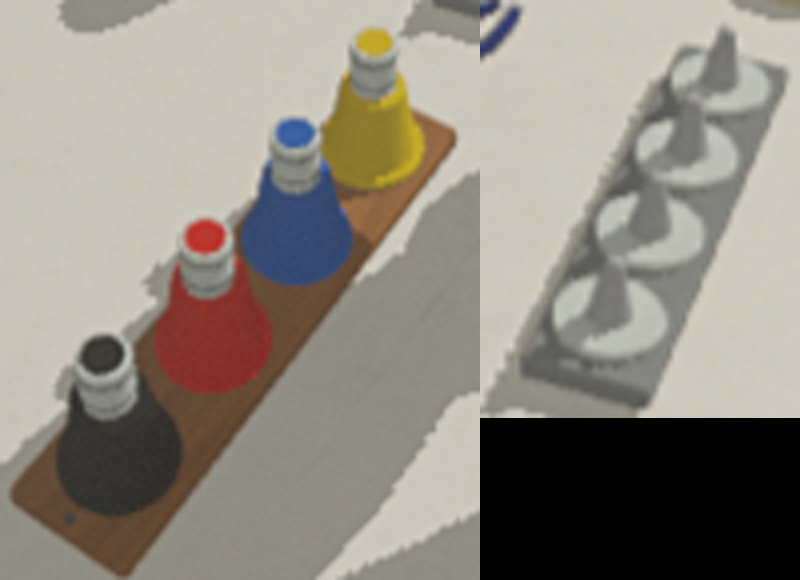

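Crops: hub discs in the top view are at about (83,217), (249,216), (411,215), (575,210) at 6x. The grey collars are at about (157,578), (305,548), (457,518), (605,490). The side crop shows the same items. Now I cast rays from these and fit each row.

```bash
cat > m.py <<'E'
from h import *
t=read_camera("top"); s=read_camera("side")
def conv(P,sc,off): return [((x+.5)/sc-.5+off[0],(y+.5)/sc-.5+off[1]) for x,y in P]
def blob(img,c,r):  # refine: bright-collar ellipse around c
    x,y=map(int,map(round,c)); g=img[y-r:y+r+1,x-r:x+r+1].astype(int)
    m=((g.min(2)>135)).astype(np.uint8); n,l,st,ce=cv2.connectedComponentsWithStats(m)
    k=1+np.argmax(st[1:,4]); p=np.argwhere(l==k)[:,::-1].astype(np.int32)
    h=cv2.convexHull(p); e=cv2.fitEllipse(h); return (e[0][0]+x-r,e[0][1]+y-r),e[1]
dt=conv([(83,217),(249,216),(411,215),(575,210)],6,(192,188)); ds=conv([(103,355),(205,237),(295,133),(375,42)],4,(235,220))
ct=conv([(157,206),(305,176),(457,146),(605,118)],6,(325,190)); cs=conv([(129,316),(169,230),(207,153),(240,82)],4.92,(335,145))
def row(name,pt,ps,z):
    a=np.array([onplane(t,*p,z)[:2] for p in pt]); b=np.array([onplane(s,*p,z)[:2] for p in ps])
    print(name,"top",a.round(4).tolist(),"side",b.round(4).tolist())
    for q in (a,b):
        d=q[0]-q[3]; th=np.arctan2(-d[0],d[1]); print("  centre",q.mean(0).round(4),"len",np.linalg.norm(d).round(4),"yaw",th.round(4))
row("discs",dt,ds,.1); row("collars",ct,cs,.024)
for p in ct: print("ell",blob(t["image"],p,13))
print("jar",onplane(t,314,160,.048))
E
python3 m.py
```

```text
discs top [[0.4982, 0.2911], [0.4975, 0.2202], [0.4969, 0.1509], [0.498, 0.0808]] side [[0.5004, 0.2921], [0.5001, 0.2223], [0.4997, 0.1519], [0.4988, 0.0817]]
  centre [0.4977 0.1858] len 0.2103 yaw -0.0011
  centre [0.4998 0.187 ] len 0.2104 yaw -0.0078
collars top [[0.5039, -0.0862], [0.5167, -0.1538], [0.5294, -0.2236], [0.5414, -0.2918]] side [[0.5062, -0.0836], [0.5191, -0.1523], [0.531, -0.2211], [0.5439, -0.2903]]
  centre [ 0.5228 -0.1888] len 0.209 yaw 0.1802
  centre [ 0.5251 -0.1868] len 0.2102 yaw 0.1804
ell ((353.9750518798828, 225.18371677398682), (11.570265769958496, 16.716312408447266))
ell ((381.5751533508301, 220.1811466217041), (6.95283317565918, 11.4497652053833))Traceback (most recent call last):
  File "m.py", line 17, in <module>
    for p in ct: print("ell",blob(t["image"],p,13))
                             ~~~~^^^^^^^^^^^^^^^^^
  File "m.py", line 8, in blob
    h=cv2.convexHull(p); e=cv2.fitEllipse(h); return (e[0][0]+x-r,e[0][1]+y-r),e[1]
                           ~~~~~~~~~~~~~~^^^
cv2.error: OpenCV(4.12.0) /io/opencv/modules/imgproc/src/shapedescr.cpp:361: error: (-201:Incorrect size of input array) There should be at least 5 points to fit the ellipse in function 'fitEllipseNoDirect'
```

Request:
send_rows(
  increments=[
    {"dx":1,"dy":1.7,"dz":0,"roll":0.7,"claw":1},
    {"dx":2,"dy":3.4,"dz":0,"roll":1.4,"claw":1},
    {"dx":3,"dy":5.1,"dz":0,"roll":2.1,"claw":1},
    {"dx":4,"dy":6.8,"dz":0,"roll":2.8,"claw":1},
    {"dx":5,"dy":8.5,"dz":0,"roll":3.5,"claw":1},
  ],
  grip_force=40,
)

```text
clock: 0.82
tcp_pos: [0.2593, -0.3453, 0.2312]
orientation: [0.0, 0.935, 0.355, 0.0]
wrist_force: [0.1, -0.1, -0.2]
finger_gap: 0.0854
grip_force: 0.0
```

Request:
send_rows(
  increments=[
    {"dx":1,"dy":1.7,"dz":0,"roll":0.7,"claw":1},
    {"dx":2,"dy":3.4,"dz":0,"roll":1.4,"claw":1},
    {"dx":3,"dy":5.1,"dz":0,"roll":2.1,"claw":1},
    {"dx":4,"dy":6.8,"dz":0,"roll":2.8,"claw":1},
    {"dx":5,"dy":8.5,"dz":0,"roll":3.5,"claw":1},
  ],
)

```text
clock: 1.45
tcp_pos: [0.3843, -0.1328, 0.2314]
orientation: [0.0, 0.821, 0.571, 0.0]
wrist_force: [0.6, -1.6, -0.5]
finger_gap: 0.0854
grip_force: 0.0
```

Request:
send_rows(
  increments=[
    {"dx":1,"dy":1.9,"dz":-0.2,"roll":0.6,"claw":1},
    {"dx":2,"dy":3.8,"dz":-0.4,"roll":1.2,"claw":1},
    {"dx":3,"dy":5.7,"dz":-0.8,"roll":1.8,"claw":1},
    {"dx":4,"dy":7.6,"dz":-1.2,"roll":2.4,"claw":1},
    {"dx":4.5,"dy":8.5,"dz":-1.5,"roll":2.56,"claw":1},
  ],
)

```text
clock: 2.08
tcp_pos: [0.4969, 0.0807, 0.1932]
orientation: [-0.0, 0.706, 0.708, 0.0]
wrist_force: [0.1, 0.1, 0.1]
finger_gap: 0.0857
grip_force: 0.0
```

```bash
python3 - <<'E'
from h import *
c=read_camera("wrist"); cv2.imwrite("pics/w1.png",c["image"]); print(c["fx"],c["cx"],c["cy"],np.round(c["world_to_cam"],4).tolist(),get_state()["tcp_pos"])
E
```

```text
309.70691628693146 320.5813901630344 204.1760806670114 [[1.0, 0.0028, -0.0003, -0.4952], [-0.0027, 0.9627, -0.2706, -0.0518], [-0.0005, 0.2706, 0.9627, -0.3633], [0.0, 0.0, 0.0, 1.0]] [0.49752952 0.08209907 0.19218136]
```

View pics/w1.png

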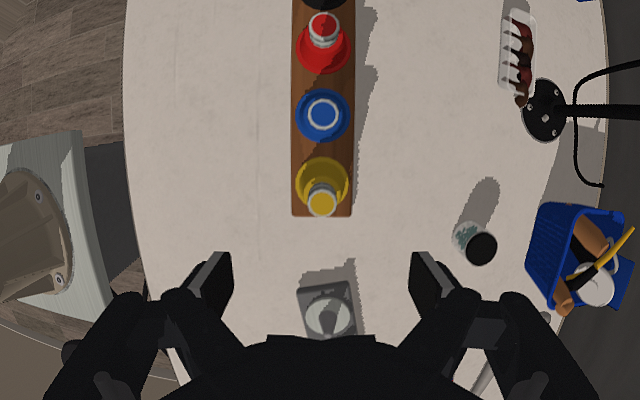

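The wrist view shows the yellow disc at (321,203), blue at (322,116), red at (323,28), and the first grey collar at (328,318). I'll refine the disc centres by colour.

```bash
cat >> h.py <<'E'
def wray(c,u,v,z):
    T=np.array(c["world_to_cam"]); R=T[:3,:3]; o=-R.T@T[:3,3]
    x,y=u-c["cx"],v-c["cy"]; r=np.hypot(x,y)+1e-9; a=r/c["fx"]
    d=R.T@np.array([np.sin(a)*x/r,-np.sin(a)*y/r,-np.cos(a)]); return (o+d*(z-o[2])/d[2])[:2]
E
python3 - <<'E'
from h import *
c=read_camera("wrist"); hsv=cv2.cvtColor(c["image"],cv2.COLOR_BGR2HSV)
for n,(u,v) in dict(yellow=(321,203),blue=(322,116),red=(323,28)).items():
    h0=hsv[v,u].astype(int); m=(np.abs(hsv.astype(int)-h0)<[8,60,45]).all(2).astype(np.uint8)
    k,l,st,ce=cv2.connectedComponentsWithStats(m,connectivity=4); i=l[v,u]
    print(n,h0,st[i],ce[i].round(1),wray(c,*ce[i],.1).round(4))
E
```

```text
yellow [ 22 202 164] [309 196  24  23 421] [320.4 206.7] [0.4954 0.083 ]
blue [109 199 127] [310 105  24  24 462] [321.5 116.6] [0.496  0.1531]
red [  0 200 102] [320  17  15  22 228] [327.4  28.3] [0.5002 0.2222]
```

Request:
send_rows(
  increments=[
    {"dx":0.04,"dy":0.02,"dz":-1,"roll":0,"claw":1},
    {"dx":0.04,"dy":0.02,"dz":-2.2,"roll":0,"claw":1},
    {"dx":0.04,"dy":0.02,"dz":-3.4,"roll":0,"claw":1},
    {"dx":0.04,"dy":0.02,"dz":-4.4,"roll":0,"claw":1},
    {"dx":0.04,"dy":0.02,"dz":-4.78,"roll":0,"claw":0.5},
  ],
)

```text
clock: 2.8
tcp_pos: [0.4958, 0.0778, 0.0732]
orientation: [-0.001, 0.708, 0.706, -0.001]
wrist_force: [1.1, -0.5, 0.6]
finger_gap: 0.0697
grip_force: 0.0
```

Request:
send_rows(
  increments=[
    {"claw":-0.1},
    {"claw":-1},
    {"claw":-1},
    {"claw":-1},
    {"claw":-1},
  ],
)

```text
schema error: expected keys dx, dy, dz, roll, claw
```

Request:
send_rows(
  increments=[
    {"dx":0,"dy":0,"dz":0,"roll":0,"claw":0},
    {"dx":0,"dy":0,"dz":0,"roll":0,"claw":-0.3},
    {"dx":0,"dy":0,"dz":0,"roll":0,"claw":-1},
    {"dx":0,"dy":0,"dz":0,"roll":0,"claw":-1},
    {"dx":0,"dy":0,"dz":0,"roll":0,"claw":-1},
  ],
)

```text
clock: 3.42
tcp_pos: [0.4982, 0.0786, 0.0755]
orientation: [0.001, 0.708, 0.707, 0.001]
wrist_force: [-2.0, -0.9, 5.6]
finger_gap: 0.0228
grip_force: 39.2
```

Request:
send_rows(
  increments=[
    {"dx":0,"dy":0,"dz":0.4,"roll":0,"claw":-1},
    {"dx":0,"dy":0,"dz":1.4,"roll":0,"claw":-1},
    {"dx":0,"dy":0,"dz":2.6,"roll":0,"claw":-1},
    {"dx":0,"dy":0,"dz":3.8,"roll":0,"claw":-1},
    {"dx":0,"dy":0,"dz":4.4,"roll":0,"claw":-1},
  ],
)

```text
clock: 4.05
tcp_pos: [0.498, 0.0788, 0.1862]
orientation: [0.001, 0.707, 0.707, 0.001]
wrist_force: [0.2, 0.1, -0.8]
finger_gap: 0.0224
grip_force: 39.4
```

Request:
send_rows(
  increments=[
    {"dx":0.05,"dy":-1,"dz":0,"roll":0.2,"claw":-1},
    {"dx":0.1,"dy":-2.5,"dz":0,"roll":0.5,"claw":-1},
    {"dx":0.2,"dy":-4.2,"dz":0,"roll":0.9,"claw":-1},
    {"dx":0.25,"dy":-5.8,"dz":0,"roll":1.2,"claw":-1},
    {"dx":0.28,"dy":-6.63,"dz":0,"roll":1.3,"claw":-1},
  ],
)

```text
clock: 4.68
tcp_pos: [0.5039, -0.0888, 0.1838]
orientation: [-0.0, 0.641, 0.768, -0.0]
wrist_force: [-0.0, 0.5, -0.6]
finger_gap: 0.0226
grip_force: 39.4
```

```bash
python3 - <<'E'
from h import *
for i in range(4):
    c=read_camera("side"); s=get_state(); print(s["tcp_pos"].round(4),s["finger_gap"],s["wrist_force"].round(1))
cv2.imwrite("pics/s2.png",cv2.resize(c["image"][90:250,250:450],(800,640))[:600])
E
```

```text
[ 0.5042 -0.0905  0.1838] 0.02278422652821924 [ 1.4 -1.1 -0.6]
[ 0.5041 -0.0889  0.1838] 0.022368807192065365 [-0.2 -0.4 -1.1]
[ 0.5039 -0.0877  0.1838] 0.022944282048457592 [ 0.2  0.1 -1.1]
[ 0.5038 -0.0869  0.1839] 0.022742893503419973 [-0.8  0.2 -1.2]
```

View pics/s2.png

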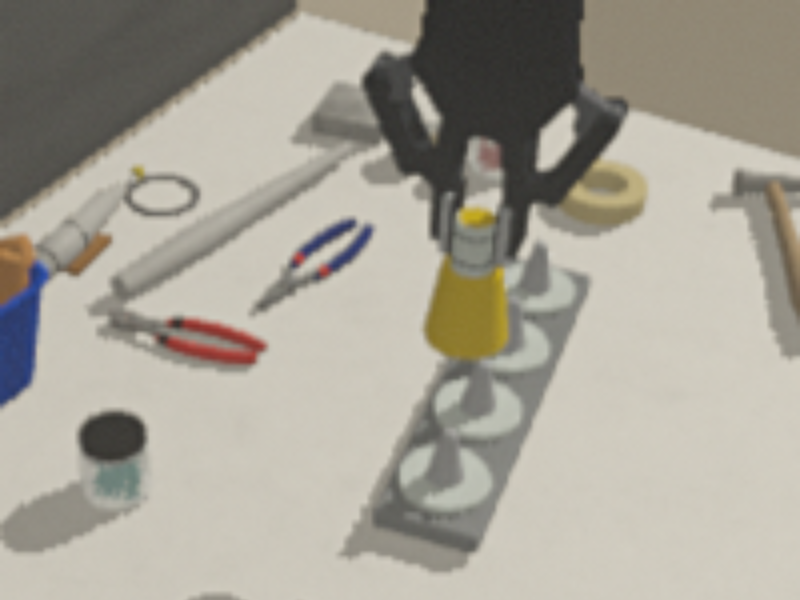

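The side view shows the yellow cone held upright. Its disc is at crop (477,216) and its underside is centred near (466,333). I'll compare that with the target collar in the same camera frame.

```bash
python3 - <<'E'
from h import *
c=read_camera("side"); 
f=lambda x,y:((x+.5)/4-.5+250,(y+.5)/4-.5+90)
print(onplane(c,*f(477,216),.2083)[:2],onplane(c,*f(466,333),.1323)[:2])
for i in range(3): c=read_camera("side"); s=get_state(); print(s["tcp_pos"].round(4), s["joint_pos"].round(4))
E
```

```text
[ 0.50558157 -0.08651728] [ 0.50413394 -0.08609468]
[ 0.5039 -0.0862  0.184 ] [-3.2670e-01  2.1080e-01 -2.0730e-01  1.1535e+00  4.0000e-04  1.0631e+00]
[ 0.5041 -0.086   0.1842] [-3.2630e-01  2.1070e-01 -2.0720e-01  1.1534e+00  3.0000e-04  1.0630e+00]
[ 0.5041 -0.086   0.1842] [-3.2620e-01  2.1060e-01 -2.0710e-01  1.1534e+00  2.0000e-04  1.0629e+00]
```

Request:
send_rows(
  increments=[
    {"dx":0.05,"dy":0.06,"dz":-0.5,"roll":0,"claw":-1},
    {"dx":0.05,"dy":0.06,"dz":-1.2,"roll":0,"claw":-1},
    {"dx":0.05,"dy":0.06,"dz":-2.0,"roll":0,"claw":-1},
    {"dx":0.05,"dy":0.06,"dz":-2.7,"roll":0,"claw":-1},
    {"dx":0.05,"dy":0.06,"dz":-3,"roll":0,"claw":-1},
  ],
)

```text
clock: 5.7
tcp_pos: [0.5045, -0.0847, 0.1076]
orientation: [-0.001, 0.64, 0.768, -0.0]
wrist_force: [-0.2, -0.9, -1.3]
finger_gap: 0.0228
grip_force: 39.4
```

Request:
send_rows(
  increments=[
    {"dx":0,"dy":0,"dz":-0.3,"roll":0,"claw":-1},
    {"dx":0,"dy":0,"dz":-0.6,"roll":0,"claw":-1},
    {"dx":0,"dy":0,"dz":-0.9,"roll":0,"claw":-1},
    {"dx":0,"dy":0,"dz":-1.1,"roll":0,"claw":-1},
    {"dx":0,"dy":0,"dz":-1.27,"roll":0,"claw":-1},
  ],
)

```text
clock: 6.32
tcp_pos: [0.5055, -0.0856, 0.0773]
orientation: [0.0, 0.641, 0.768, 0.0]
wrist_force: [-0.3, -0.8, -1.4]
finger_gap: 0.023
grip_force: 39.4
```

Request:
send_rows(
  increments=[
    {"dx":0,"dy":0,"dz":-0.05,"roll":0,"claw":-1},
    {"dx":0,"dy":0,"dz":-0.05,"roll":0,"claw":0.2},
    {"dx":0,"dy":0,"dz":-0.05,"roll":0,"claw":1},
    {"dx":0,"dy":0,"dz":-0.05,"roll":0,"claw":1},
    {"dx":0,"dy":0,"dz":-0.05,"roll":0,"claw":1},
  ],
)

```text
clock: 6.95
tcp_pos: [0.5056, -0.0855, 0.0765]
orientation: [0.0, 0.641, 0.768, 0.0]
wrist_force: [0.2, -0.3, -0.1]
finger_gap: 0.0852
grip_force: 0.0
```

Request:
send_rows(
  increments=[
    {"dx":0,"dy":0,"dz":0.5,"roll":0,"claw":1},
    {"dx":0,"dy":0,"dz":1.7,"roll":0,"claw":1},
    {"dx":0,"dy":0,"dz":2.9,"roll":0,"claw":1},
    {"dx":0,"dy":0,"dz":3.8,"roll":0,"claw":1},
    {"dx":0,"dy":0,"dz":4.2,"roll":0,"claw":1},
  ],
)

```text
clock: 7.58
tcp_pos: [0.5064, -0.0858, 0.1835]
orientation: [0.001, 0.641, 0.768, 0.001]
wrist_force: [0.4, 0.4, 0.2]
finger_gap: 0.0852
grip_force: 0.0
```

```bash
python3 - <<'E'
from h import *
c=read_camera("side"); print(get_state()["tcp_pos"])
cv2.imwrite("pics/s3.png",cv2.resize(c["image"][110:250,300:450],(600,560)))
E
```

```text
[ 0.5065951  -0.08584526  0.1839408 ]
```

View pics/s3.png

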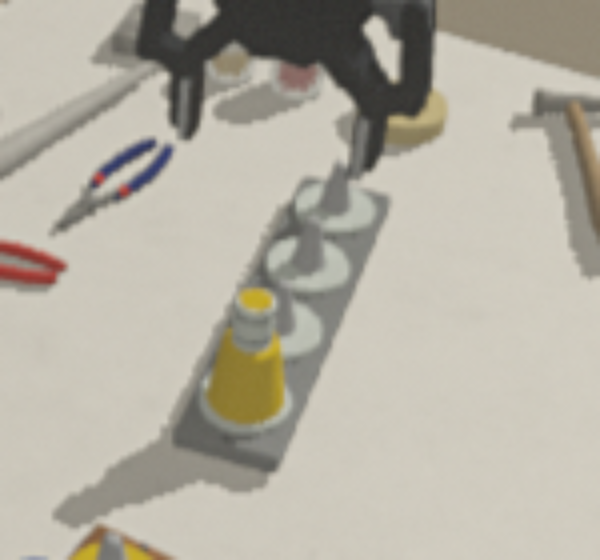

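Yellow is seated on the collar and upright. Next is blue.

Request:
send_rows(
  increments=[
    {"dx":-0.05,"dy":1.3,"dz":0,"roll":-0.2,"claw":1},
    {"dx":-0.15,"dy":3.6,"dz":0,"roll":-0.5,"claw":1},
    {"dx":-0.22,"dy":6,"dz":0,"roll":-0.9,"claw":1},
    {"dx":-0.3,"dy":8.3,"dz":0,"roll":-1.2,"claw":1},
    {"dx":-0.33,"dy":9.49,"dz":0,"roll":-1.3,"claw":1},
  ],
)

```text
clock: 8.25
tcp_pos: [0.4962, 0.1543, 0.1806]
orientation: [-0.0, 0.707, 0.707, -0.0]
wrist_force: [0.5, 0.0, -0.2]
finger_gap: 0.0853
grip_force: 0.0
```

Request:
send_rows(
  increments=[
    {"dx":0,"dy":0,"dz":-0.3,"roll":0,"claw":1},
    {"dx":0,"dy":0,"dz":-1.4,"roll":0,"claw":1},
    {"dx":0,"dy":0,"dz":-2.8,"roll":0,"claw":1},
    {"dx":0,"dy":0,"dz":-3.8,"roll":0,"claw":1},
    {"dx":0,"dy":0,"dz":-4.25,"roll":0,"claw":0.5},
  ],
)

```text
clock: 8.88
tcp_pos: [0.4957, 0.1505, 0.0729]
orientation: [-0.001, 0.708, 0.706, -0.002]
wrist_force: [-0.5, 0.3, -0.8]
finger_gap: 0.0697
grip_force: 0.0
```

Request:
send_rows(
  increments=[
    {"dx":0,"dy":0,"dz":0,"roll":0,"claw":0},
    {"dx":0,"dy":0,"dz":0,"roll":0,"claw":-0.3},
    {"dx":0,"dy":0,"dz":0,"roll":0,"claw":-1},
    {"dx":0,"dy":0,"dz":0,"roll":0,"claw":-1},
    {"dx":0,"dy":0,"dz":0,"roll":0,"claw":-1},
  ],
)

```text
clock: 9.5
tcp_pos: [0.4982, 0.1517, 0.0762]
orientation: [0.001, 0.708, 0.707, 0.001]
wrist_force: [-0.5, -1.7, 6.1]
finger_gap: 0.0225
grip_force: 39.6
```

Request:
send_rows(
  increments=[
    {"dx":0,"dy":0,"dz":0.4,"roll":0,"claw":-1},
    {"dx":0,"dy":0,"dz":1.4,"roll":0,"claw":-1},
    {"dx":0,"dy":0,"dz":2.6,"roll":0,"claw":-1},
    {"dx":0,"dy":0,"dz":3.8,"roll":0,"claw":-1},
    {"dx":0,"dy":0,"dz":4.4,"roll":0,"claw":-1},
  ],
)

```text
clock: 10.12
tcp_pos: [0.4979, 0.152, 0.187]
orientation: [0.001, 0.707, 0.707, 0.001]
wrist_force: [0.2, 0.6, -1.8]
finger_gap: 0.0226
grip_force: 39.3
```

Request:
send_rows(
  increments=[
    {"dx":0.05,"dy":-0.7,"dz":0,"roll":0.1,"claw":-1},
    {"dx":0.1,"dy":-2,"dz":0,"roll":0.2,"claw":-1},
    {"dx":0.2,"dy":-3.5,"dz":0,"roll":0.4,"claw":-1},
    {"dx":0.3,"dy":-5,"dz":0,"roll":0.6,"claw":-1},
    {"dx":0.4,"dy":-6.5,"dz":0,"roll":0.8,"claw":-1},
  ],
)

```text
clock: 10.75
tcp_pos: [0.5068, -0.0117, 0.1846]
orientation: [-0.0, 0.667, 0.745, -0.0]
wrist_force: [0.5, -0.4, -1.1]
finger_gap: 0.0222
grip_force: 39.3
```

Request:
send_rows(
  increments=[
    {"dx":0.1,"dy":-1.5,"dz":0,"roll":0.1,"claw":-1},
    {"dx":0.2,"dy":-3,"dz":0,"roll":0.3,"claw":-1},
    {"dx":0.3,"dy":-4.5,"dz":0,"roll":0.4,"claw":-1},
    {"dx":0.35,"dy":-5.4,"dz":0,"roll":0.5,"claw":-1},
    {"dx":0.37,"dy":-5.69,"dz":0,"roll":0.5,"claw":-1},
  ],
)

```text
clock: 11.38
tcp_pos: [0.5162, -0.154, 0.1845]
orientation: [-0.001, 0.641, 0.767, -0.0]
wrist_force: [0.3, 0.9, -0.5]
finger_gap: 0.0227
grip_force: 39.3
```

Request:
send_rows(
  increments=[
    {"dx":0,"dy":0,"dz":-0.1,"roll":0,"claw":-1},
    {"dx":0,"dy":0,"dz":-0.6,"roll":0,"claw":-1},
    {"dx":0,"dy":0,"dz":-1.4,"roll":0,"claw":-1},
    {"dx":0,"dy":0,"dz":-2.2,"roll":0,"claw":-1},
    {"dx":0,"dy":0,"dz":-2.8,"roll":0,"claw":-1},
  ],
)

```text
clock: 12.0
tcp_pos: [0.5158, -0.1517, 0.1135]
orientation: [-0.001, 0.64, 0.768, -0.0]
wrist_force: [-0.1, 0.3, -1.3]
finger_gap: 0.0228
grip_force: 39.3
```

Request:
send_rows(
  increments=[
    {"dx":0.03,"dy":0,"dz":-0.3,"roll":0,"claw":-1},
    {"dx":0.03,"dy":0,"dz":-0.7,"roll":0,"claw":-1},
    {"dx":0.03,"dy":0,"dz":-1.1,"roll":0,"claw":-1},
    {"dx":0.03,"dy":0,"dz":-1.4,"roll":0,"claw":-1},
    {"dx":0.03,"dy":0,"dz":-1.52,"roll":0,"claw":-1},
  ],
)

```text
clock: 12.62
tcp_pos: [0.517, -0.153, 0.0765]
orientation: [-0.0, 0.641, 0.768, -0.0]
wrist_force: [0.3, -0.0, -0.8]
finger_gap: 0.0229
grip_force: 39.3
```

Request:
send_rows(
  increments=[
    {"dx":0,"dy":0,"dz":0,"roll":0,"claw":-1},
    {"dx":0,"dy":0,"dz":0,"roll":0,"claw":0.2},
    {"dx":0,"dy":0,"dz":0,"roll":0,"claw":1},
    {"dx":0,"dy":0,"dz":0,"roll":0,"claw":1},
    {"dx":0,"dy":0,"dz":0,"roll":0,"claw":1},
  ],
)

```text
clock: 13.25
tcp_pos: [0.5174, -0.153, 0.0772]
orientation: [0.0, 0.641, 0.768, 0.0]
wrist_force: [-0.7, -0.2, 0.8]
finger_gap: 0.0854
grip_force: 0.0
```

Request:
send_rows(
  increments=[
    {"dx":0,"dy":0,"dz":0.5,"roll":0,"claw":1},
    {"dx":0,"dy":0,"dz":1.7,"roll":0,"claw":1},
    {"dx":0,"dy":0,"dz":2.9,"roll":0,"claw":1},
    {"dx":0,"dy":0,"dz":3.8,"roll":0,"claw":1},
    {"dx":0,"dy":0,"dz":4.2,"roll":0,"claw":1},
  ],
)

```text
clock: 13.88
tcp_pos: [0.5181, -0.1534, 0.1844]
orientation: [0.002, 0.641, 0.768, 0.0]
wrist_force: [-0.3, 0.5, 0.3]
finger_gap: 0.0856
grip_force: 0.0
```

Request:
send_rows(
  increments=[
    {"dx":-0.05,"dy":1,"dz":0,"roll":-0.1,"claw":1},
    {"dx":-0.15,"dy":2.8,"dz":0,"roll":-0.2,"claw":1},
    {"dx":-0.25,"dy":4.6,"dz":0,"roll":-0.4,"claw":1},
    {"dx":-0.35,"dy":6.4,"dz":0,"roll":-0.6,"claw":1},
    {"dx":-0.4,"dy":8.2,"dz":0,"roll":-0.8,"claw":1},
  ],
)

```text
clock: 14.5
tcp_pos: [0.5067, 0.0533, 0.1819]
orientation: [-0.0, 0.683, 0.731, -0.0]
wrist_force: [0.3, 0.4, -0.1]
finger_gap: 0.0853
grip_force: 0.0
```

Request:
send_rows(
  increments=[
    {"dx":-0.1,"dy":1.8,"dz":0,"roll":-0.2,"claw":1},
    {"dx":-0.2,"dy":3.6,"dz":0,"roll":-0.4,"claw":1},
    {"dx":-0.3,"dy":5.3,"dz":0,"roll":-0.5,"claw":1},
    {"dx":-0.36,"dy":6.4,"dz":0,"roll":-0.5,"claw":1},
    {"dx":-0.36,"dy":6.78,"dz":0,"roll":-0.5,"claw":1},
  ],
)

```text
clock: 15.12
tcp_pos: [0.4977, 0.2228, 0.1817]
orientation: [-0.0, 0.707, 0.708, -0.0]
wrist_force: [0.1, -0.4, 0.1]
finger_gap: 0.0852
grip_force: 0.0
```

```bash
python3 - <<'E'
from h import *
c=read_camera("wrist"); 
for i in range(2): d=read_camera("side"); print(get_state()["tcp_pos"].round(4))
hsv=cv2.cvtColor(c["image"],cv2.COLOR_BGR2HSV)
v,u=204,321; h0=hsv[v,u].astype(int); m=(np.abs(hsv.astype(int)-h0)<[8,60,45]).all(2).astype(np.uint8)
k,l,st,ce=cv2.connectedComponentsWithStats(m,connectivity=4); i=l[v,u]; print(h0,st[i],ce[i],wray(c,*ce[i],.1))
cv2.imwrite("pics/s4.png",np.vstack([cv2.resize(d["image"][130:240,320:430],(600,600))[:340],c["image"][:260,20:620]]))
E
```

```text
[0.498  0.2218 0.1818]
[0.4981 0.2211 0.1818]
[  0 213 159] [310 200  24  23 442] [321.70588235 210.77149321] [0.49664036 0.22335444]
```

View pics/s4.png

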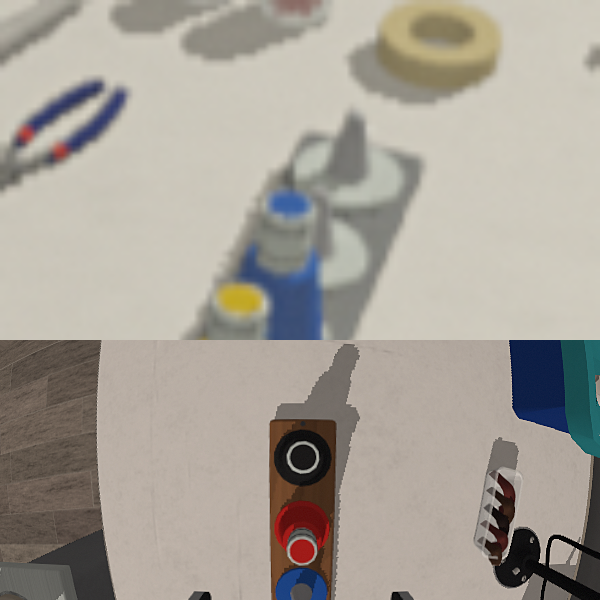

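Blue is seated, and red lies directly under the gripper (wrist disc at (322,211)). Grasp red.

Request:
send_rows(
  increments=[
    {"dx":0,"dy":0,"dz":-0.3,"roll":0,"claw":1},
    {"dx":0,"dy":0,"dz":-1.4,"roll":0,"claw":1},
    {"dx":0,"dy":0,"dz":-2.8,"roll":0,"claw":1},
    {"dx":0,"dy":0,"dz":-3.8,"roll":0,"claw":1},
    {"dx":0,"dy":0,"dz":-4.25,"roll":0,"claw":0.5},
  ],
)

```text
clock: 15.9
tcp_pos: [0.4972, 0.2201, 0.074]
orientation: [-0.001, 0.708, 0.706, -0.001]
wrist_force: [0.7, 0.2, 1.1]
finger_gap: 0.0697
grip_force: 0.0
```

Request:
send_rows(
  increments=[
    {"dx":0,"dy":0,"dz":0,"roll":0,"claw":0},
    {"dx":0,"dy":0,"dz":0,"roll":0,"claw":-0.3},
    {"dx":0,"dy":0,"dz":0,"roll":0,"claw":-1},
    {"dx":0,"dy":0,"dz":0,"roll":0,"claw":-1},
    {"dx":0,"dy":0,"dz":0,"roll":0,"claw":-1},
  ],
)

```text
clock: 16.52
tcp_pos: [0.4992, 0.2217, 0.077]
orientation: [0.001, 0.708, 0.707, 0.001]
wrist_force: [-0.9, -0.9, 5.9]
finger_gap: 0.0225
grip_force: 39.5
```

Request:
send_rows(
  increments=[
    {"dx":0,"dy":0,"dz":0.4,"roll":0,"claw":-1},
    {"dx":0,"dy":0,"dz":1.4,"roll":0,"claw":-1},
    {"dx":0,"dy":0,"dz":2.6,"roll":0,"claw":-1},
    {"dx":0,"dy":0,"dz":3.8,"roll":0,"claw":-1},
    {"dx":0,"dy":0,"dz":4.4,"roll":0,"claw":-1},
  ],
)

```text
clock: 17.15
tcp_pos: [0.4988, 0.2218, 0.1877]
orientation: [0.001, 0.707, 0.707, 0.001]
wrist_force: [1.2, 0.2, -2.0]
finger_gap: 0.0225
grip_force: 39.4
```

Request:
send_rows(
  increments=[
    {"dx":0.1,"dy":-1,"dz":0,"roll":0.1,"claw":-1},
    {"dx":0.2,"dy":-2.8,"dz":0,"roll":0.2,"claw":-1},
    {"dx":0.35,"dy":-4.8,"dz":0,"roll":0.4,"claw":-1},
    {"dx":0.5,"dy":-6.8,"dz":0,"roll":0.6,"claw":-1},
    {"dx":0.65,"dy":-8.8,"dz":0,"roll":0.8,"claw":-1},
  ],
)

```text
clock: 17.77
tcp_pos: [0.5141, 0.0001, 0.1854]
orientation: [-0.0, 0.666, 0.746, -0.0]
wrist_force: [1.0, -0.7, -1.6]
finger_gap: 0.023
grip_force: 39.4
```

Request:
send_rows(
  increments=[
    {"dx":0.15,"dy":-2,"dz":0,"roll":0.1,"claw":-1},
    {"dx":0.3,"dy":-4,"dz":0,"roll":0.3,"claw":-1},
    {"dx":0.45,"dy":-6,"dz":0,"roll":0.4,"claw":-1},
    {"dx":0.57,"dy":-7.9,"dz":0,"roll":0.5,"claw":-1},
    {"dx":0.61,"dy":-8.94,"dz":0,"roll":0.5,"claw":-1},
  ],
)

```text
clock: 18.4
tcp_pos: [0.5294, -0.2243, 0.185]
orientation: [-0.0, 0.641, 0.767, -0.0]
wrist_force: [0.1, 0.5, -1.5]
finger_gap: 0.0229
grip_force: 39.4
```

Request:
send_rows(
  increments=[
    {"dx":0,"dy":0,"dz":-0.1,"roll":0,"claw":-1},
    {"dx":0,"dy":0,"dz":-0.6,"roll":0,"claw":-1},
    {"dx":0,"dy":0,"dz":-1.4,"roll":0,"claw":-1},
    {"dx":0,"dy":0,"dz":-2.2,"roll":0,"claw":-1},
    {"dx":0,"dy":0,"dz":-2.8,"roll":0,"claw":-1},
  ],
)

```text
clock: 19.02
tcp_pos: [0.529, -0.2201, 0.1141]
orientation: [-0.001, 0.64, 0.769, -0.0]
wrist_force: [-0.3, 0.2, -1.2]
finger_gap: 0.0228
grip_force: 39.4
```

Request:
send_rows(
  increments=[
    {"dx":0,"dy":0,"dz":-0.3,"roll":0,"claw":-1},
    {"dx":0,"dy":0,"dz":-0.7,"roll":0,"claw":-1},
    {"dx":0,"dy":0,"dz":-1.1,"roll":0,"claw":-1},
    {"dx":0,"dy":0,"dz":-1.4,"roll":0,"claw":-1},
    {"dx":0,"dy":0,"dz":-1.52,"roll":0,"claw":-1},
  ],
)

```text
clock: 19.65
tcp_pos: [0.5295, -0.222, 0.0772]
orientation: [-0.0, 0.641, 0.768, -0.0]
wrist_force: [1.0, 0.0, -1.3]
finger_gap: 0.0223
grip_force: 39.4
```

Request:
send_rows(
  increments=[
    {"dx":0,"dy":0,"dz":0,"roll":0,"claw":-1},
    {"dx":0,"dy":0,"dz":0,"roll":0,"claw":0.2},
    {"dx":0,"dy":0,"dz":0,"roll":0,"claw":1},
    {"dx":0,"dy":0,"dz":0,"roll":0,"claw":1},
    {"dx":0,"dy":0,"dz":0,"roll":0,"claw":1},
  ],
)

```text
clock: 20.27
tcp_pos: [0.5299, -0.2221, 0.078]
orientation: [0.0, 0.641, 0.768, 0.0]
wrist_force: [0.0, 0.3, 0.4]
finger_gap: 0.085
grip_force: 0.0
```

Request:
send_rows(
  increments=[
    {"dx":0,"dy":0,"dz":0.5,"roll":0,"claw":1},
    {"dx":0,"dy":0,"dz":1.7,"roll":0,"claw":1},
    {"dx":0,"dy":0,"dz":2.9,"roll":0,"claw":1},
    {"dx":0,"dy":0,"dz":3.8,"roll":0,"claw":1},
    {"dx":0,"dy":0,"dz":4.2,"roll":0,"claw":1},
  ],
)

```text
clock: 20.9
tcp_pos: [0.5306, -0.2225, 0.1852]
orientation: [0.002, 0.641, 0.768, 0.0]
wrist_force: [0.0, -0.1, 0.0]
finger_gap: 0.0854
grip_force: 0.0
```

Request:
send_rows(
  increments=[
    {"dx":-0.05,"dy":1,"dz":0,"roll":-0.1,"claw":1},
    {"dx":-0.15,"dy":3,"dz":0,"roll":-0.2,"claw":1},
    {"dx":-0.25,"dy":5,"dz":0,"roll":-0.4,"claw":1},
    {"dx":-0.4,"dy":7.2,"dz":0,"roll":-0.6,"claw":1},
    {"dx":-0.5,"dy":9.4,"dz":0,"roll":-0.8,"claw":1},
  ],
)

```text
clock: 21.52
tcp_pos: [0.5167, 0.0146, 0.1827]
orientation: [-0.0, 0.683, 0.73, -0.0]
wrist_force: [0.3, 0.3, 1.0]
finger_gap: 0.0854
grip_force: 0.0
```

Request:
send_rows(
  increments=[
    {"dx":-0.15,"dy":2,"dz":0,"roll":-0.1,"claw":1},
    {"dx":-0.3,"dy":4,"dz":0,"roll":-0.2,"claw":1},
    {"dx":-0.45,"dy":6,"dz":0,"roll":-0.3,"claw":1},
    {"dx":-0.6,"dy":8,"dz":0,"roll":-0.4,"claw":1},
    {"dx":-0.65,"dy":9.6,"dz":0,"roll":-0.5,"claw":1},
  ],
)

```text
clock: 22.15
tcp_pos: [0.5002, 0.2549, 0.1826]
orientation: [-0.0, 0.707, 0.707, -0.0]
wrist_force: [0.2, -0.4, 0.1]
finger_gap: 0.0857
grip_force: 0.0
```

Request:
send_rows(
  increments=[
    {"dx":-0.05,"dy":1,"dz":0,"roll":0,"claw":1},
    {"dx":-0.07,"dy":1.54,"dz":0,"roll":0,"claw":1},
    {"dx":-0.07,"dy":1.54,"dz":0,"roll":0,"claw":1},
    {"dx":-0.07,"dy":1.54,"dz":0,"roll":0,"claw":1},
    {"dx":-0.07,"dy":1.54,"dz":0,"roll":0,"claw":1},
  ],
)

```text
clock: 22.78
tcp_pos: [0.4995, 0.2905, 0.1829]
orientation: [0.0, 0.708, 0.706, -0.0]
wrist_force: [-0.3, 0.1, 0.8]
finger_gap: 0.0851
grip_force: 0.0
```

Request:
send_rows(
  increments=[
    {"dx":0,"dy":0,"dz":-0.3,"roll":0,"claw":1},
    {"dx":0,"dy":0,"dz":-1.4,"roll":0,"claw":1},
    {"dx":0,"dy":0,"dz":-2.8,"roll":0,"claw":1},
    {"dx":0,"dy":0,"dz":-3.8,"roll":0,"claw":1},
    {"dx":0,"dy":0,"dz":-4.28,"roll":0,"claw":0.5},
  ],
)

```text
clock: 23.4
tcp_pos: [0.4982, 0.2906, 0.0739]
orientation: [-0.0, 0.708, 0.707, -0.001]
wrist_force: [-0.3, 0.0, 0.6]
finger_gap: 0.0698
grip_force: 0.0
```

Request:
send_rows(
  increments=[
    {"dx":0,"dy":0,"dz":0,"roll":0,"claw":0},
    {"dx":0,"dy":0,"dz":0,"roll":0,"claw":-0.3},
    {"dx":0,"dy":0,"dz":0,"roll":0,"claw":-1},
    {"dx":0,"dy":0,"dz":0,"roll":0,"claw":-1},
    {"dx":0,"dy":0,"dz":0,"roll":0,"claw":-1},
  ],
)

```text
clock: 24.02
tcp_pos: [0.5001, 0.2918, 0.077]
orientation: [0.001, 0.708, 0.707, 0.001]
wrist_force: [-0.2, -0.4, 6.6]
finger_gap: 0.0226
grip_force: 39.7
```

Request:
send_rows(
  increments=[
    {"dx":0,"dy":0,"dz":0.4,"roll":0,"claw":-1},
    {"dx":0,"dy":0,"dz":1.4,"roll":0,"claw":-1},
    {"dx":0,"dy":0,"dz":2.6,"roll":0,"claw":-1},
    {"dx":0,"dy":0,"dz":3.8,"roll":0,"claw":-1},
    {"dx":0,"dy":0,"dz":4.4,"roll":0,"claw":-1},
  ],
)

```text
clock: 24.65
tcp_pos: [0.4997, 0.2917, 0.1877]
orientation: [0.0, 0.707, 0.707, 0.001]
wrist_force: [-0.6, -0.4, -1.7]
finger_gap: 0.0226
grip_force: 39.4
```

Request:
send_rows(
  increments=[
    {"dx":0.1,"dy":-1,"dz":0,"roll":0.1,"claw":-1},
    {"dx":0.2,"dy":-2.8,"dz":0,"roll":0.2,"claw":-1},
    {"dx":0.35,"dy":-4.8,"dz":0,"roll":0.4,"claw":-1},
    {"dx":0.5,"dy":-6.8,"dz":0,"roll":0.6,"claw":-1},
    {"dx":0.65,"dy":-8.8,"dz":0,"roll":0.8,"claw":-1},
  ],
)

```text
clock: 25.28
tcp_pos: [0.515, 0.07, 0.1853]
orientation: [-0.0, 0.666, 0.746, -0.0]
wrist_force: [0.1, -0.1, -1.0]
finger_gap: 0.0224
grip_force: 39.3
```

Request:
send_rows(
  increments=[
    {"dx":0.15,"dy":-2,"dz":0,"roll":0.1,"claw":-1},
    {"dx":0.3,"dy":-4,"dz":0,"roll":0.3,"claw":-1},
    {"dx":0.45,"dy":-6,"dz":0,"roll":0.4,"claw":-1},
    {"dx":0.6,"dy":-8,"dz":0,"roll":0.5,"claw":-1},
    {"dx":0.75,"dy":-10,"dz":0,"roll":0.5,"claw":-1},
  ],
)

```text
clock: 25.9
tcp_pos: [0.5338, -0.1799, 0.1852]
orientation: [-0.001, 0.641, 0.768, -0.0]
wrist_force: [1.2, -0.0, -0.8]
finger_gap: 0.0222
grip_force: 39.3
```

Request:
send_rows(
  increments=[
    {"dx":0.15,"dy":-1.8,"dz":0,"roll":0,"claw":-1},
    {"dx":0.25,"dy":-3.4,"dz":0,"roll":0,"claw":-1},
    {"dx":0.34,"dy":-4.51,"dz":0,"roll":0,"claw":-1},
    {"dx":0.34,"dy":-4.51,"dz":0,"roll":0,"claw":-1},
    {"dx":0.34,"dy":-4.51,"dz":0,"roll":0,"claw":-1},
  ],
)

```text
clock: 26.52
tcp_pos: [0.5422, -0.2905, 0.1851]
orientation: [-0.001, 0.641, 0.768, 0.0]
wrist_force: [-0.8, 0.3, -0.6]
finger_gap: 0.0229
grip_force: 39.3
```

Request:
send_rows(
  increments=[
    {"dx":0,"dy":0,"dz":-0.1,"roll":0,"claw":-1},
    {"dx":0,"dy":0,"dz":-0.6,"roll":0,"claw":-1},
    {"dx":0,"dy":0,"dz":-1.4,"roll":0,"claw":-1},
    {"dx":0,"dy":0,"dz":-2.2,"roll":0,"claw":-1},
    {"dx":0,"dy":0,"dz":-2.8,"roll":0,"claw":-1},
  ],
)

```text
clock: 27.15
tcp_pos: [0.5423, -0.2903, 0.1142]
orientation: [-0.001, 0.64, 0.768, 0.0]
wrist_force: [0.2, -0.2, -0.1]
finger_gap: 0.0227
grip_force: 39.3
```

Lower, release, rise, and back off toward +y so the top view is clear.

Request:
send_rows(
  increments=[
    {"dx":0,"dy":0,"dz":-0.3,"roll":0,"claw":-1},
    {"dx":0,"dy":0,"dz":-0.7,"roll":0,"claw":-1},
    {"dx":0,"dy":0,"dz":-1.1,"roll":0,"claw":-1},
    {"dx":0,"dy":0,"dz":-1.4,"roll":0,"claw":-1},
    {"dx":0,"dy":0,"dz":-1.52,"roll":0,"claw":-1},
  ],
)

```text
clock: 27.78
tcp_pos: [0.5426, -0.2911, 0.0773]
orientation: [-0.0, 0.641, 0.768, 0.0]
wrist_force: [0.4, 0.1, -0.7]
finger_gap: 0.0225
grip_force: 39.3
```

Request:
send_rows(
  increments=[
    {"dx":0,"dy":0,"dz":0,"roll":0,"claw":-1},
    {"dx":0,"dy":0,"dz":0,"roll":0,"claw":0.2},
    {"dx":0,"dy":0,"dz":0,"roll":0,"claw":1},
    {"dx":0,"dy":0,"dz":0,"roll":0,"claw":1},
    {"dx":0,"dy":0,"dz":0,"roll":0,"claw":1},
  ],
)

```text
clock: 28.4
tcp_pos: [0.5428, -0.2913, 0.078]
orientation: [0.0, 0.641, 0.768, 0.0]
wrist_force: [0.0, 0.9, -0.2]
finger_gap: 0.0852
grip_force: 0.0
```

Request:
send_rows(
  increments=[
    {"dx":0,"dy":0,"dz":0.5,"roll":0,"claw":1},
    {"dx":0,"dy":0,"dz":1.7,"roll":0,"claw":1},
    {"dx":0,"dy":0,"dz":2.9,"roll":0,"claw":1},
    {"dx":0,"dy":0,"dz":3.8,"roll":0,"claw":1},
    {"dx":0,"dy":0,"dz":4.4,"roll":0,"claw":1},
  ],
)

```text
clock: 29.02
tcp_pos: [0.5433, -0.2916, 0.1901]
orientation: [0.001, 0.641, 0.768, 0.0]
wrist_force: [0.1, 0.4, -0.3]
finger_gap: 0.0853
grip_force: 0.0
```

Request:
send_rows(
  increments=[
    {"dx":0,"dy":1,"dz":0,"roll":0,"claw":1},
    {"dx":-0.2,"dy":3,"dz":0,"roll":0,"claw":1},
    {"dx":-0.4,"dy":5,"dz":0,"roll":0,"claw":1},
    {"dx":-0.6,"dy":7,"dz":0,"roll":0,"claw":1},
    {"dx":-0.8,"dy":9,"dz":0,"roll":0,"claw":1},
  ],
)

```text
clock: 29.65
tcp_pos: [0.5213, -0.0634, 0.1869]
orientation: [-0.001, 0.64, 0.768, -0.0]
wrist_force: [1.0, 0.2, -0.6]
finger_gap: 0.0854
grip_force: 0.0
```

Request:
send_rows(
  increments=[
    {"dx":-0.2,"dy":2,"dz":0,"roll":0,"claw":1},
    {"dx":-0.4,"dy":4,"dz":0,"roll":0,"claw":1},
    {"dx":-0.6,"dy":6,"dz":0,"roll":0,"claw":1},
    {"dx":-0.8,"dy":8,"dz":0,"roll":0,"claw":1},
    {"dx":-1,"dy":10,"dz":0,"roll":0,"claw":1},
  ],
)

```text
clock: 30.28
tcp_pos: [0.4958, 0.186, 0.187]
orientation: [-0.001, 0.64, 0.768, -0.001]
wrist_force: [0.0, -0.5, -0.0]
finger_gap: 0.0855
grip_force: 0.0
```

```bash
python3 - <<'E'
from h import *
for i in range(6): t=read_camera("top")
s=read_camera("side")
cv2.imwrite("pics/f.png",np.hstack([cv2.resize(t["image"][150:250,305:445],(420,300)),np.zeros((300,8,3),np.uint8),cv2.resize(s["image"][140:240,310:430],(360,300))]))
cv2.imwrite("pics/ft.png",t["image"]); cv2.imwrite("pics/fs.png",s["image"])
E
```

```text
(no output)
```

View pics/f.png

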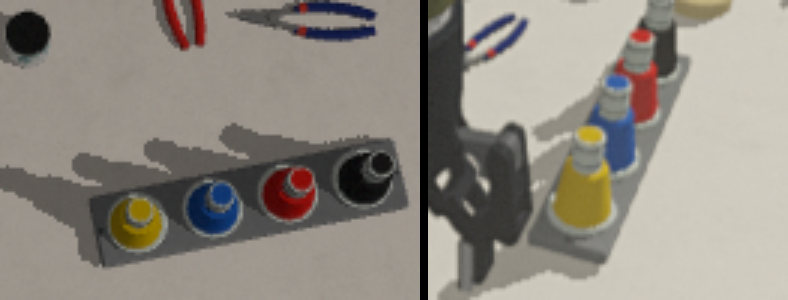

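The final view shows all four cones upright with even collar rims. Left to right they are yellow, blue, red, black, with discs at about (140,211), (221,194), (302,181), (379,165). The jar has not moved. A quick numeric check, then I hand in.

```bash
python3 - <<'E'
from h import *
from workcell import hand_in
t=read_camera("top"); d=np.array([-.179,.984]); ok=True
for (x,y),k in zip([(140,211),(221,194),(302,181),(379,165)],(.105,.035,-.035,-.105)):
    e=onplane(t,(x+.5)/3-.5+305,(y+.5)/3-.5+150,.1)[:2]-(np.array([.5228,-.1888])+k*d); print(e.round(4)); ok&=np.abs(e).max()<.004
print(ok, hand_in() if ok else "check")
E
```

```text
[-0.0019  0.0021]
[-0.0007  0.0011]
[-0.003  -0.0001]
[-0.0025  0.0018]
the job is handed in; nothing more can be done
True None
```

All four cones are on the grey rack in reverse order (yellow, blue, red, black from the left), upright and released, with the jar standing where it was; top-view check within 3 mm of each spindle axis, job handed in at about 31 s.

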